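# Sort the bracket batch and scrape the plate clean

### The job

Check the batch of L brackets on the sorting plate: put every good bracket (long straight leg, full-length foot, square corner) inside the white tray and every odd one (leg cut short, bent open, or foot broken off) inside the empty blue bin. Once they are all sorted, take the orange scraper and push the brass offcuts along the plate into the blue trough at its end, using the scraper and not the fingers, then stand the scraper upright on the bench, clear of plate, trough, tray and bin. Leave the tin and the vial behind the plate where they are.

Things in the scene. Friction and masses are not known exactly. Their poses are not given: they have to be found in the camera images.
- plate: Fixed dark steel plate 172 mm (x) by 310 mm (y), top 20 mm above the bench; a rail 6 mm wide, 5 mm above the top, along each long side (clear between them: x -80 to +80 mm), no lip at the -y end. At its +y end a blue open trough takes the offcuts. Origin: centre of the slab at bench level; y along the plate towards the trough, z up.
- trough (a point): Centre of the trough's floor, 181 mm along y from the plate's origin, 4 mm above the bench. The trough is clear over y +155 (the plate's edge) to +207 mm, x -82 to +82 mm of the plate; outer wall 30 mm high.
- bracket_1: A good L bracket: long leg 54 mm, foot 30 mm (outside length), at a true right angle. Bar 8 mm thick, 18 mm wide, 40 g, lying on edge (18 mm high, L outline seen from above). Origin: underside, centre line of the long leg; x to the foot, y as the foot points, z up. Long leg x -27 to +27 mm; the foot takes x +19 to +27, y up to +26 mm. Absent in some runs.
- bracket_2: A good L bracket: long leg 54 mm, foot 30 mm (outside length), at a true right angle. Bar 8 mm thick, 18 mm wide, 40 g, lying on edge (18 mm high, L outline seen from above). Origin: underside, centre line of the long leg; x to the foot, y as the foot points, z up. Long leg x -27 to +27 mm; the foot takes x +19 to +27, y up to +26 mm. Absent in some runs.
- bracket_3: A good L bracket: long leg 54 mm, foot 30 mm (outside length), at a true right angle. Bar 8 mm thick, 18 mm wide, 40 g, lying on edge (18 mm high, L outline seen from above). Origin: underside, centre line of the long leg; x to the foot, y as the foot points, z up. Long leg x -27 to +27 mm; the foot takes x +19 to +27, y up to +26 mm. Absent in some runs.
- bracket_4: An odd L bracket, a reject: the long leg is cut short, 34 mm instead of 54 mm; foot 30 mm, at a right angle. Bar 8 mm thick, 18 mm wide, 40 g, lying on edge (18 mm high, L outline seen from above). Origin: underside, centre line of the long leg; x to the foot, y as the foot points, z up. Long leg x -17 to +17 mm; the foot takes x +9 to +17, y up to +26 mm. Absent in some runs.
- bracket_5: An odd L bracket, a reject: bent open, foot leaning 35 degrees outward (125 degrees between legs). Bar 8 mm thick, 18 mm wide, 40 g, lying on edge (18 mm high, L outline seen from above). Origin: underside, centre line of the long leg; x to the foot, y as the foot points, z up. Long leg x -32 to +22 mm; the 30 mm foot ends near x +36, y +23 mm. Absent in some runs.
- bracket_6: An odd L bracket, a reject: foot broken off to a 13 mm stub instead of 30 mm, right angle. Bar 8 mm thick, 18 mm wide, 40 g, lying on edge (18 mm high, L outline seen from above). Origin: underside, centre line of the long leg; x to the foot, y as the foot points, z up. Long leg x -27 to +27 mm; the stub takes x +19 to +27, y up to +9 mm. Absent in some runs.
- chip_1: A loose brass offcut (chip) 14 x 10 mm and 8 mm high, 12 g, lying on the plate near its end away from the trough. Origin: centre of its underside. Absent in some runs.
- chip_2: A loose brass offcut (chip) 14 x 10 mm and 8 mm high, 12 g, lying on the plate near its end away from the trough. Origin: centre of its underside. Absent in some runs.
- chip_3: A loose brass offcut (chip) 14 x 10 mm and 8 mm high, 12 g, lying on the plate near its end away from the trough. Origin: centre of its underside. Absent in some runs.
- chip_4: A loose brass offcut (chip) 14 x 10 mm and 8 mm high, 12 g, lying on the plate near its end away from the trough. Origin: centre of its underside. Absent in some runs.
- scraper: Scraper: orange block with a black rubber edge underneath, 86 mm (x) by 36 mm (y) by 22 mm high, with an upright grip 46 mm (x) by 18 mm (y) on it, from 22 to 52 mm height; 0.16 to 0.26 kg, standing on the bench right of the plate. Grip it across the 18 mm. Origin: centre of its underside. Half a turn about z changes nothing.
- good_tray: Fixed open white tray 150 mm (its x) by 160 mm (its y), 35 mm high, walls and floor 4 mm. It stands left or right of the plate. Origin: centre of its underside.
- reject_bin: Fixed open empty blue parts bin 131 mm (x) by 112 mm (y). Inside: x -46 to +62, y -44 to +44 mm, floor 3 mm up; side walls 44, back wall (+x) 60, front lip 33 mm high. Stands left or right of the plate, across from the white tray. Origin: centre of its underside.
- psu_edge (a point): Middle of the top front edge of a fixed bench power supply behind the plate, an obstacle: a box 230 mm wide (y) and 152 mm high that reaches 330 mm away from the robot; knobs at its front stick out 40 mm below 100 mm height. Carry things past in front of it or high above it.
- tin: White round tin, 52 mm across, 22 mm high, behind the plate; a bystander. Origin: centre of its underside.
- bottle: Small capped clear vial, 16 mm across, 36 mm high, behind the plate; a bystander. Origin: centre of its underside.
Not all that is in view belongs to the job. Of the things shaped like the scraper, the orange one is meant.

How it is judged:
By the outcome, as a careful person would: the job done as asked, in the order asked, and still so for the second after the job is handed in, with the robot touching nothing.
Of bracket_1, bracket_2, bracket_3, bracket_4, bracket_5, bracket_6 only 5 to 6 are there at a start; the rules pass over those that are not, and their reading is None.
Of chip_1, chip_2, chip_3, chip_4 only 2 to 4 are there at a start; the rules pass over those that are not, and their reading is None.
At some moment in a run one of scraper, bracket_1, bracket_2, bracket_3, bracket_4, bracket_5, bracket_6 may be knocked a few centimetres aside while the robot is not near it.
Once in a run the grip may slacken for a moment while it holds something.
It also fails if it takes over 210 s, if anything falls off the work surface, if the arm or the gripper's body presses on something with over 40 N, if the wrist force passes 120 N, or if a joint passes its speed limit or range.

### The arm

A 7-joint arm with a two-finger parallel gripper is mounted at the origin on a cart in front of the work surface, level with it; the furniture and walls round the work are solid. World frame = base frame: x ahead of the robot, y to its left, z up, the work surface at z = 0. Lengths are in m, angles in rad, forces in N, time in s.
With the tool pointing down it reaches from about 0.425 to 0.95 m from the base axis. Payload 4.7 kg.
Tool frame: the origin (TCP) lies on the centre line of the jaws, within the pads' length; the fingertips stand arm.tips_ahead ahead of it and the grasp point (between the pads) lies 11 mm behind it (arm.tips_ahead is the distance from the TCP to the fingertips, in m); z points along the fingers, y is the line along which they close (so a half turn about z gives the same grasp; the last joint's range is limited). The gripper opens to 85 mm and grips with 20 to 120 N. Pads are 22 mm wide; open, the fingers measure 114 mm over their backs; the gripper's body (76 mm by 85 mm) begins 54 mm behind the grasp point. The pads swing forward as they close: fully open they stand 13 mm farther back than shut.
Start: joints at [1.301, 0.469, -0.049, 1.532, 0.024, 1.141, -0.082], TCP at [0.161, -0.656, 0.206] pointing down, gripper open.
Joint ranges: [-2.59, 2.59], [-0.33, 1.99], [-1.39, 1.29], [0.1, 2.45], [-1.04, 4.18], [0.21, 1.99], [-2.66, 2.66]. Speed limits (rad/s): [2.57, 2.57, 3.14, 3.14, 3.14, 3.14, 3.14].

### API

Orientations are given as a rotation vector (axis times angle).
In Python, from plant import arm, vision gives the robot as it stands.
- The arm moves only by the shell command python3 -m crank 'ROWS' [FORCE]. ROWS is JSON, one flat list of numbers, 7 for each row, row after row: the shift along the tool's x, y, z in units of 0.06 m (1.0 is 0.06 m), then the turn, a rotation vector about the tool's x, y, z in units of 45 degrees (1.0 is 45 degrees), then the opening in per cent of the stroke, from 0 (shut) to 100 (fully open). In form: [tx, ty, tz, wx, wy, wz, jaw, tx, ty, tz, wx, wy, wz, jaw, ...]. A call has 1 to 5 rows; each row shifts and turns the commanded pose from where the row before left it, along the tool's axes as they then stand; what a row does not reach is not made up. A row lasts 1/8 s, in which the tool goes at most 62.5 mm and 10.7 degrees, less where a joint would pass 70% of its speed; a pose out of reach is approached as far as the arm can. A call with a number of a shift or a turn outside -1 to 1 is refused whole. A call with a gripper value outside its range is refused whole. The fingers move at their own pace and stop on an object; FORCE is the grip in N (left out, the last holds). Time passes only in rows, so rows that do not move let the fingers close. It gives the time, the measured TCP pose, the force, the opening and the grip force at its end, in the units of the state.
- arm.sense(): the state, without advancing time (a new reading comes with each control period).
- vision.camera(name): name is "side" or "top"; returns a dict with "pixels" (480x640x3 uint8, red, green, blue), "depth" (480x640 float32, m along the optical axis (not along the pixel's ray), 0 where there is no reading), "fx", "fy", "cx", "cy" (pixels), "k1" (the pictures are not rectified: a ray, as slopes to the right and down, at radius r is drawn at 1 + k1 r^2 times it, then the intrinsics apply), "R" (3x3) and "t" (3): a world point X has camera coordinates R X + t. Camera axes: x right, y down, z forward; pixel columns grow to the right and rows downward; lengths in m; the calibration is good to about 2 mm. A picture is of the moment at which its call begins.
- arm.sign_off(): hands the job in; it is judged then, once.
The state is a dict: "time": time; "qpos": joint angles; "qvel": joint speeds; "tau": joint torques, N m; "tool_pos": TCP position; "orientation": TCP orientation; "force": force on the tool from outside, world axes, zero at the start; "torque": the same for the moment, N m; "opening": finger opening in m; "gripper_force": force on a finger pad.
Only numpy, scipy, OpenCV 4.12 (cv2) and the standard library are available. Lean on these libraries where they do the work, as an engineer would, in place of code of your own. Each camera call takes 0.05 s, during which the arm holds its last target. There are 200 camera calls.

## Working session

There is one attempt and no reset: what is moved stays moved. The work goes in short steps, Python scripts to look and compute and a shell command to move; the robot and the scene stay as the last step left them, time stands still between calls to the robot, and variables do not carry over. Pictures are saved under pics/ and viewed, at most 17 in all, crops included, and the job is handed in when it is done.

```bash
ls; mkdir -p pics; cat > h.py <<'E'
import numpy as np, cv2
from plant import arm, vision
def shot(name,fn=None):
    c=vision.camera(name)
    if fn: cv2.imwrite('pics/'+fn,cv2.cvtColor(c['pixels'],cv2.COLOR_RGB2BGR))
    return c
def ray(c,u,v):
    xd=(np.asarray(u,float)-c['cx'])/c['fx']; yd=(np.asarray(v,float)-c['cy'])/c['fy']
    x,y=xd,yd
    for _ in range(20):
        s=1+c['k1']*(x*x+y*y); x,y=xd/s,yd/s
    return np.stack([x,y,np.ones_like(x)],-1)
def atz(c,u,v,z):
    R=np.array(c['R']);t=np.array(c['t']); d=ray(c,u,v)@R; o=-R.T@t
    return o+d*((z-o[2])/d[...,2])[...,None]
def cloud(c):
    v,u=np.mgrid[:480,:640]; d=ray(c,u,v)*c['depth'][...,None]
    return (d-np.array(c['t']))@np.array(c['R'])
def proj(c,X):
    p=np.array(c['R'])@np.array(X)+np.array(c['t']); x,y=p[0]/p[2],p[1]/p[2]; s=1+c['k1']*(x*x+y*y)
    return c['fx']*x*s+c['cx'],c['fy']*y*s+c['cy']
E
python3 - <<'E'
from h import *
s=arm.sense();print({k:np.round(v,3) for k,v in s.items()},arm.tips_ahead)
for n in('top','side'):
    c=shot(n,n+'0.png');print(n,c['fx'],c['k1'],np.round(-np.array(c['R']).T@c['t'],3),np.round(c['R'],2).tolist())
E
```

```text
pics
{'time': np.float64(0.0), 'qpos': array([ 1.301,  0.469, -0.049,  1.534,  0.024,  1.141, -0.082]), 'qvel': array([ 0.001, -0.   ,  0.001, -0.001, -0.   , -0.001,  0.   ]), 'tau': array([ 0.0000e+00, -5.1031e+01, -4.7000e-02, -2.3771e+01,  1.1000e-02,
        8.0000e-03, -0.0000e+00]), 'tool_pos': array([ 0.161, -0.655,  0.205]), 'orientation': array([-3.117, -0.377,  0.   ]), 'force': array([ 0.557, -0.114, -0.398]), 'torque': array([-0.045,  0.01 ,  0.013]), 'gripper_force': np.float64(0.0), 'opening': np.float64(0.085)} 0.008
top 581.3261779805202 0.061146969702768096 [ 0.335 -0.002  1.59 ] [[0.02, -1.0, -0.0], [-0.99, -0.02, -0.12], [0.12, 0.0, -0.99]]
side 489.8620520829139 -0.08647364399345955 [0.45  0.932 0.784] [[-1.0, -0.09, -0.0], [-0.05, 0.6, -0.8], [0.07, -0.8, -0.6]]
```

View pics/top0.png

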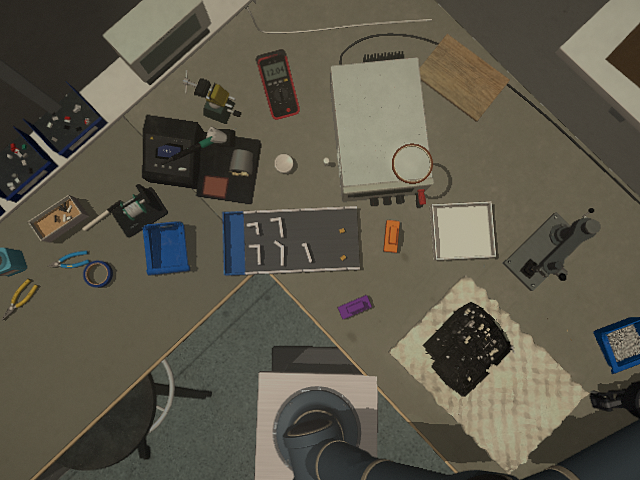

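View pics/side0.png

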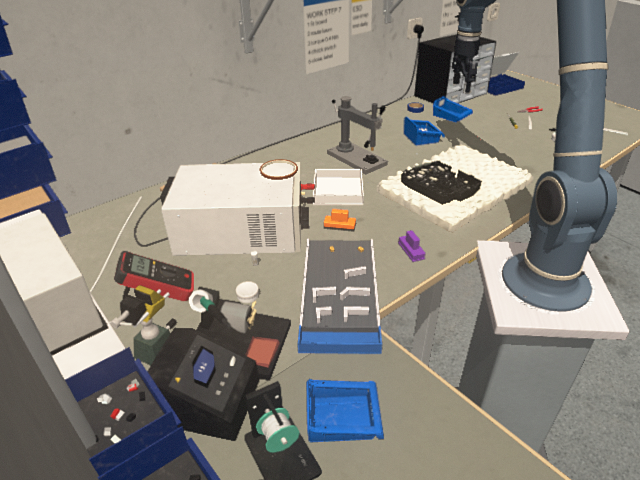

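Five white brackets lie on the plate (about px 250–310, 220–265 in the top view), with two chips near (342,230) and (343,257). The scraper is at (393,236), the tray at (464,232), the blue bin at (167,248) and the trough at (234,243).

```bash
python3 - <<'E'
from h import *
c=shot('top');img=c['pixels'];P=cloud(c)
cv2.imwrite('pics/crop0.png',cv2.cvtColor(cv2.resize(img[195:285,215:365],None,fx=5,fy=5,interpolation=cv2.INTER_CUBIC),cv2.COLOR_RGB2BGR))
hsv=cv2.cvtColor(img,cv2.COLOR_RGB2HSV).astype(int)
def comps(m,nm,mn,z):
    n,l,s,ce=cv2.connectedComponentsWithStats(m.astype(np.uint8))
    for i in range(1,n):
        if s[i,4]<mn: continue
        v,u=np.nonzero(l==i); w=atz(c,u,v,z)[:,:2]
        r=cv2.minAreaRect((w*1000).astype(np.float32)); zz=P[v,u,2]
        print(nm,s[i].tolist(),'rect c',np.round(r[0],1),'sz',np.round(r[1],1),'a',round(r[2],1),'medz',np.round(np.median(zz),4),'mean',np.round(w.mean(0)*1000,1))
roi=np.zeros(img.shape[:2],bool);roi[190:290,100:510]=1
V=hsv[...,2];S=hsv[...,1];H=hsv[...,0]
r2=roi.copy();r2[:,:243]=0;r2[:,358:]=0
comps(r2&(S<60)&(V>150)&(P[...,2]>.028)&(P[...,2]<.05),'white',20,.038)
comps(r2&(H>12)&(H<32)&(S>110)&(V>90),'brass',8,.028)
comps(roi&(H<16)&(S>150)&(V>120),'orange',60,.022)
comps(roi&(H>100)&(H<125)&(S>130),'blue',200,.03)
r3=roi.copy();r3[:,:425]=0
comps(r3&(S<60)&(V>140),'tray',300,.035)
m=roi&(S<90)&(V<110)&(P[...,2]>.012)&(P[...,2]<.03)
comps(m,'plate',800,.02)
E
```

```text
white [271, 217, 12, 20, 64] rect c [540.7 112.1] sz [55.9 23.4] a 33.5 medz 0.038 mean [543.4 114.6]
white [247, 222, 12, 12, 49] rect c [537.6 179.1] sz [38.6 21.4] a 52.8 medz 0.0386 mean [536.9 179.7]
white [274, 241, 10, 24, 66] rect c [469.8 105.9] sz [64.7 19.7] a 19.4 medz 0.0386 mean [470.5 106.7]
white [302, 243, 10, 19, 54] rect c [471.5  35.8] sz [51.9 10.9] a 25.1 medz 0.0386 mean [472.9  36.5]
white [249, 245, 11, 19, 57] rect c [461.9 177.8] sz [48.7 26.8] a 2.1 medz 0.0382 mean [469.6 170.8]
brass [339, 228, 6, 5, 22] rect c [533.  -55.1] sz [10.3 13.7] a 19.9 medz 0.0264 mean [533.2 -55.2]
brass [340, 255, 6, 6, 21] rect c [460.4 -59.6] sz [ 9.5 13.4] a 46.2 medz 0.0285 mean [459.6 -59.8]
orange [384, 220, 16, 33, 382] rect c [ 522.  -190.8] sz [35.  86.2] a 84.5 medz 0.0242 mean [ 522.  -190.7]
blue [223, 212, 22, 63, 936] rect c [491.4 235.3] sz [170.6  55.5] a 4.1 medz 0.005 mean [489.3 229.7]
blue [142, 222, 48, 53, 1991] rect c [475.3 416.7] sz [138.  113.8] a 9.0 medz 0.0065 mean [473.  416.8]
tray [432, 201, 64, 59, 2844] rect c [ 540.7 -382. ] sz [150.6 159.8] a 4.2 medz 0.0046 mean [ 536.7 -382.7]
plate [244, 206, 116, 66, 6046] rect c [505.   53.7] sz [169.7 312. ] a 5.3 medz 0.02 mean [505.6  49.5]
```

View pics/crop0.png

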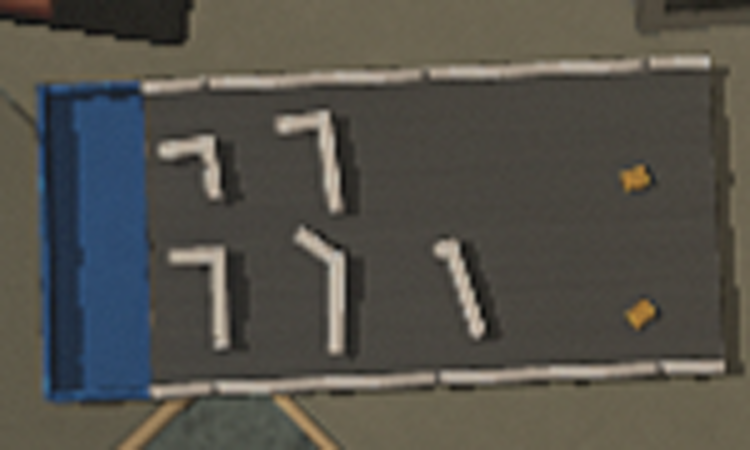

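The crop shows good L's at (325,160) and (218,300). The rejects are a short leg at (208,165), a bent one at (335,300) and a stub at (463,290). Next I fit their poses and set up a move planner.

```bash
cat >> h.py <<'E'
from scipy.optimize import minimize
from scipy.spatial.transform import Rotation as Ro
def L(a,b,f): # good-type: leg from a to b, foot up to y=f
    return np.array([[a,-4],[b,-4],[b,f],[b-8,f],[b-8,4],[a,4]],float)
d=np.array([np.sin(np.radians(35)),np.cos(np.radians(35))]);n=np.array([d[1],-d[0]])
BENT=np.array([[-32,-4],[20,-4],[20,-4]+0*d,[20,-4]+30*d+2*n,[20,-4]+30*d-6*n,[16.5,4],[-32,4]],float)
SH=dict(good=L(-27,27,26),short=L(-17,17,26),stub=L(-27,27,9),bent=BENT)
def tf(poly,p):
    c,s=np.cos(p[2]),np.sin(p[2]); return poly@np.array([[c,s],[-s,c]])+p[:2]
def fit(c,kind,p0,z=.038):
    img=c['pixels'].astype(float).min(-1); v,u=np.mgrid[190:290,235:330]
    W=atz(c,u,v,z)[...,:2]*1000; k=np.hypot(*(W-np.array(p0[:2])).transpose(2,0,1))<50
    W=W[k]; I=np.clip((img[v[k],u[k]]-75)/120,0,1)
    def cost(p):
        q=tf(SH[kind],p).astype(np.float32).reshape(-1,1,2)
        sd=np.array([cv2.pointPolygonTest(q,(float(a),float(b)),True) for a,b in W])
        return ((I-1/(1+np.exp(-sd/1.2)))**2).sum()
    best=min((minimize(cost,[p0[0],p0[1],p0[2]+a],method='Nelder-Mead',options=dict(initial_simplex=[[p0[0],p0[1],p0[2]+a],[p0[0]+6,p0[1],p0[2]+a],[p0[0],p0[1]+6,p0[2]+a],[p0[0],p0[1],p0[2]+a+.2]],maxiter=150)) for a in(-.15,.15)),key=lambda r:r.fun)
    return best.x,best.fun
def plan(*wps):
    "wps: (x,y,z,yaw_deg) mm; rows from the measured pose: turn rows, then shift rows"
    s=arm.sense();p=s['tool_pos']*1000;R=Ro.from_rotvec(s['orientation']).as_matrix()
    print('at',np.round(p,1),'yaw',round(np.degrees(np.arctan2(R[1,0],R[0,0])),1),'tilt',np.round(R[:2,2],3),'t',round(float(s['time']),1))
    for w in wps:
        a=np.radians(w[3]); T=np.array([[np.cos(a),np.sin(a),0],[np.sin(a),-np.cos(a),0],[0,0,-1]])
        rv=np.degrees(Ro.from_matrix(R.T@T).as_rotvec())/45
        d=T.T@(np.array(w[:3])-p)/60
        print(' turn',np.round(rv,2),'(%.1f rows)'%(np.linalg.norm(rv)*45/10.7),' then shift in turned axes',np.round(d,2))
        p=np.array(w[:3]);R=T
E
python3 - <<'E'
from h import *
c=shot('top')
for k,p in [('good',(536,107,0)),('short',(532,173,0)),('good',(467,169,0)),('bent',(470,104,0)),('stub',(472,36,.2))]:
    p,f=fit(c,k,p);print(k,np.round(p[:2],1),'yaw',round(np.degrees(p[2]),1),round(f,1))
P=cloud(c);m=(P[...,0]>.5)&(P[...,0]<.75)&(P[...,1]>-.3)&(P[...,1]<.1)
for lo,hi in((.145,.165),(.05,.1)):
    q=P[m&(P[...,2]>lo)&(P[...,2]<hi)];print(np.percentile(q[:,0],[0,1,5]),np.percentile(q[:,1],[1,99]))
q=P[220:276,142:192].reshape(-1,3);q=q[q[:,2]>.05];print('back wall',q[:,:2].mean(0),len(q))
plan((480,36,150,0))
E
```

```text
good [537.3 109.7] yaw 9.3 26.0
short [532.5 173.3] yaw 11.0 26.7
good [462.1 166.1] yaw 4.3 10.9
bent [464.5 103.5] yaw 1.3 12.4
stub [470.6  35.3] yaw 18.9 12.2
[0.61246126 0.62023129 0.6305544 ] [-0.27118996 -0.0458947 ]
[0.50154627 0.50431736 0.51410758] [-0.271422   -0.03952786]
back wall [0.51783528 0.38622551] 112
at [ 160.9 -655.2  205.8] yaw 13.8 tilt [-0.     0.001] t 0.2
 turn [-0.    0.    0.31] (1.3 rows)  then shift in turned axes [  5.32 -11.52   0.93]
```

```bash
python3 -m crank '[0,0,0,0,0,0.2,100, 0,0,0,0,0,0.11,50, 0.43,-0.93,0,0,0,0,50, 0.43,-0.93,0,0,0,0,50, 0.43,-0.93,0,0,0,0,50]' 60
python3 -m crank '[0.43,-0.85,0,0,0,0,50, 0.43,-0.85,0,0,0,0,50, 0.43,-0.85,0,0,0,0,50, 0.5,-0.7,0,0,0,0,50, 0.5,-0.7,0,0,0,0,50]'
python3 -m crank '[0.5,-0.7,0,0,0,0,50, 0.3,-0.95,0,0,0,0,50,  0.3,-0.95,0,0,0,0,50, 0.3,-0.95,0,0,0,0,50, 0.3,-0.95,0,0,0,0,50]'
python3 -c "
from h import *
print(arm.sense()['opening']);plan((470.6,35.3,100,18.9),(470.6,35.3,31,18.9))"
```

```text
time: 0.82
tool_pos: [0.2396, -0.4865, 0.2063]
orientation: [-3.142, 0.004, -0.0]
force: [0.6, -0.9, 0.4]
opening: 0.0426
gripper_force: 0.0
time: 1.45
tool_pos: [0.3775, -0.2502, 0.2066]
orientation: [3.141, -0.004, 0.001]
force: [1.1, -0.6, -0.5]
opening: 0.0423
gripper_force: 0.0
time: 2.08
tool_pos: [0.4799, 0.0197, 0.2066]
orientation: [3.141, -0.005, 0.001]
force: [1.3, -0.2, -0.6]
opening: 0.0428
gripper_force: 0.0
0.04281187411368648
at [479.9  19.7 206.6] yaw -0.2 tilt [ 0.001 -0.   ] t 2.1
 turn [ 0.   -0.   -0.42] (1.8 rows)  then shift in turned axes [-0.06 -0.3   1.78]
 turn [0. 0. 0.] (0.0 rows)  then shift in turned axes [0.   0.   1.15]
```

```bash
python3 -m crank '[0,0,0,0,0,-0.21,50, 0,0,0,0,0,-0.21,50, -0.06,-0.3,0.9,0,0,0,50, 0,0,0.6,0,0,0,50, 0,0,0,0,0,0,50]'
python3 -c "
from h import *
plan((470.6,35.3,31,18.9));c=shot('top');cv2.imwrite('pics/g1.png',cv2.cvtColor(cv2.resize(c['pixels'][195:285,215:365],None,fx=5,fy=5),cv2.COLOR_RGB2BGR))
c=shot('side');cv2.imwrite('pics/g1s.png',cv2.cvtColor(cv2.resize(c['pixels'][220:360,270:410],None,fx=4,fy=4),cv2.COLOR_RGB2BGR))"
```

```text
time: 2.7
tool_pos: [0.4682, 0.0337, 0.1144]
orientation: [-3.099, -0.512, 0.009]
force: [0.5, -0.5, 0.1]
opening: 0.0425
gripper_force: 0.0
at [468.2  33.7 114.4] yaw 18.8 tilt [-0.006 -0.   ] t 2.7
 turn [-0.    0.01 -0.  ] (0.0 rows)  then shift in turned axes [ 0.05 -0.01  1.39]
```

View pics/g1s.png

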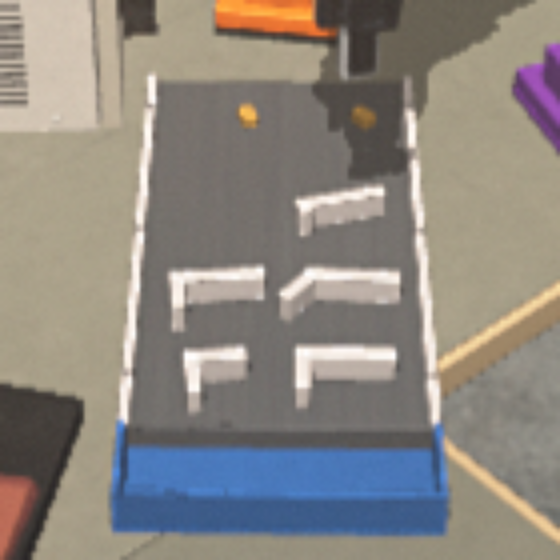

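The side crop shows the layout unchanged, with the gripper above the stub bracket at (340,205). I descend and grip.

```bash
python3 -m crank '[0.05,0,0.8,0,0,0,50, 0,0,0.59,0,0,0,50, 0,0,0,0,0,0,50, 0,0,0,0,0,0,0, 0,0,0,0,0,0,0]' 60
python3 -m crank '[0,0,0,0,0,0,0, 0,0,0,0,0,0,0, 0,0,0,0,0,0,0]' 60
python3 -m crank '[0,0,-0.9,0,0,0,0, 0,0,-0.9,0,0,0,0, 0,0,0,0,0,0,0]' 60
python3 -c "
from h import *
plan((480,437,140,9),(480,437,60,9))"
```

```text
time: 3.42
tool_pos: [0.475, 0.035, 0.0349]
orientation: [3.099, 0.511, 0.006]
force: [0.6, -0.1, 0.6]
opening: 0.0065
gripper_force: 0.0
time: 3.8
tool_pos: [0.4733, 0.0348, 0.0332]
orientation: [3.099, 0.512, 0.0]
force: [-0.3, 0.0, 0.5]
opening: 0.0001
gripper_force: 0.0
time: 4.18
tool_pos: [0.4763, 0.0355, 0.1449]
orientation: [3.098, 0.511, 0.014]
force: [1.1, -0.7, -0.8]
opening: -0.0001
gripper_force: 0.0
at [476.3  35.5 144.9] yaw 18.7 tilt [0.009 0.   ] t 4.2
 turn [ 0.   -0.01  0.22] (0.9 rows)  then shift in turned axes [ 1.11 -6.6   0.08]
 turn [0. 0. 0.] (0.0 rows)  then shift in turned axes [0.   0.   1.33]
```

```bash
python3 -c "
from h import *
c=shot('side');cv2.imwrite('pics/g2s.png',cv2.cvtColor(cv2.resize(c['pixels'][200:360,240:420],None,fx=4,fy=4),cv2.COLOR_RGB2BGR)); print(proj(c,[.4763,.0355,.137]))"
```

```text
(np.float64(353.13667630361124), np.float64(233.69235930214845))
```

View pics/g2s.png

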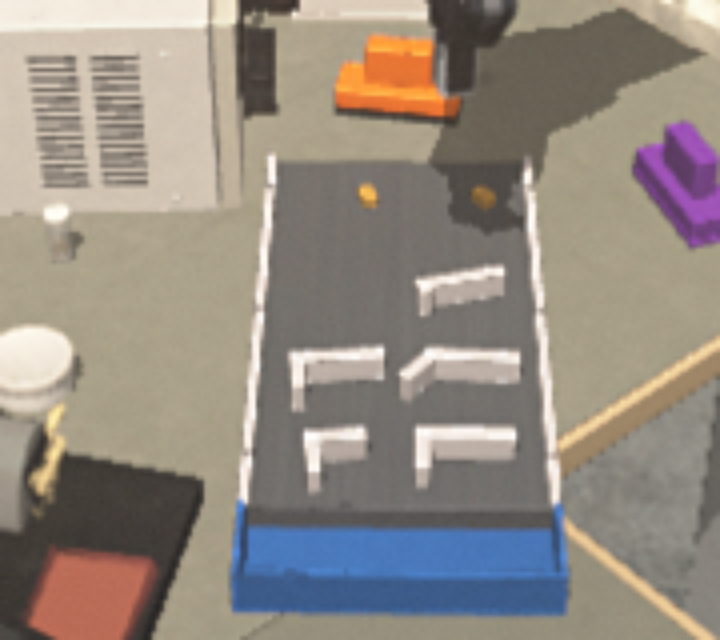

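The bracket was untouched, because the jaws closed above it. The fingertip appears at crop (457,92), where I expected (453,135). I check its true height with depth.

```bash
python3 -c "
from h import *
print(arm.sense()['tool_pos'])
c=shot('side');P=cloud(c)
for v in range(212,236,2): print(v,[np.round(P[v,u],3).tolist() for u in (351,354,357)],c['pixels'][v,354])
c=shot('top');P=cloud(c)
m=(P[...,2]>.09)&(P[...,2]<.19)&(abs(P[...,0]-.476)<.1)&(abs(P[...,1]-.035)<.1)
q=P[m];print(len(q), q[:,2].min() if len(q) else 0)
c2=shot('top');W=cloud(c2);print('table z',np.median(W[290:300,380:390,2]),'plate',np.median(W[240:250,320:335,2]))
"
```

```text
[0.47449605 0.03490469 0.1427617 ]
212 [[0.482, 0.045, 0.201], [0.475, 0.074, 0.221], [0.469, 0.067, 0.216]] [60 54 49]
214 [[0.482, 0.044, 0.195], [0.475, 0.049, 0.199], [0.469, 0.047, 0.198]] [61 56 49]
216 [[0.482, 0.044, 0.19], [0.475, 0.052, 0.196], [0.469, 0.049, 0.194]] [61 54 50]
218 [[0.482, 0.044, 0.185], [0.475, 0.052, 0.191], [0.469, 0.047, 0.187]] [65 56 52]
220 [[0.482, 0.042, 0.179], [0.475, 0.052, 0.186], [0.469, 0.047, 0.183]] [62 55 50]
222 [[0.481, 0.046, 0.176], [0.475, 0.049, 0.179], [0.468, 0.047, 0.177]] [63 57 53]
224 [[0.481, 0.044, 0.169], [0.475, 0.043, 0.169], [0.468, 0.039, 0.167]] [116 100  91]
226 [[0.489, -0.17, 0.014], [0.481, -0.171, 0.014], [0.473, -0.195, -0.002]] [157  82  47]
228 [[0.489, -0.167, 0.01], [0.481, -0.172, 0.007], [0.473, -0.186, -0.002]] [88 67 55]
230 [[0.489, -0.168, 0.002], [0.48, -0.173, -0.001], [0.472, -0.176, -0.002]] [81 75 64]
232 [[0.488, -0.165, -0.002], [0.48, -0.169, -0.005], [0.472, -0.166, -0.002]] [106  99  85]
234 [[0.488, -0.158, -0.004], [0.48, -0.157, -0.003], [0.471, -0.154, -0.0]] [107  99  85]
0 0
table z 7.560621386764714e-05 plate 0.5408871131330546
```

```bash
python3 -m crank '[0.3,0.8,0,0,0,0,0, 0,0,0.9,0,0,0,0, 0,0,0.9,0,0,0,0, 0,0,0.2,0,0,0,0, 0,0,0,0,0,0,0]'
python3 -c "
from h import *
print(arm.tips_ahead,np.round(arm.sense()['tool_pos'],4))
c=shot('side');P=cloud(c);T=arm.sense()['tool_pos']
m=(abs(P[...,0]-T[0])<.03)&(abs(P[...,1]-T[1])<.03)&(P[...,2]>.03)
for z in np.arange(.03,.1,.005):print(round(z,3),(m&(P[...,2]>=z)&(P[...,2]<z+.005)).sum())
"
```

```text
time: 5.0
tool_pos: [0.5053, -0.0044, 0.0205]
orientation: [-3.099, -0.513, 0.003]
force: [0.3, 0.3, 1.1]
opening: -0.0
gripper_force: 0.0
0.008 [ 0.5053 -0.0044  0.0205]
0.03 0
0.035 0
0.04 3
0.045 5
0.05 14
0.055 19
0.06 14
0.065 16
0.07 17
0.075 8
0.08 2
0.085 8
0.09 18
0.095 8
0.1 6
```

```bash
python3 -m crank '[0,0,0.15,0,0,0,0, 0,0,0.1,0,0,0,0, 0,0,0,0,0,0,0]'
for i in 1; do python3 -m crank '[0,0,0.04,0,0,0,0, 0,0,0,0,0,0,0]'; python3 -m crank '[0,0,0.04,0,0,0,0, 0,0,0,0,0,0,0]'; python3 -m crank '[0,0,0.04,0,0,0,0, 0,0,0,0,0,0,0]';python3 -m crank '[0,0,0.04,0,0,0,0, 0,0,0,0,0,0,0]'; done | grep -E "tool_pos|force:"
```

```text
time: 5.42
tool_pos: [0.5057, -0.0049, 0.0061]
orientation: [3.099, 0.512, -0.0]
force: [0.5, -0.9, -0.3]
opening: 0.0001
gripper_force: 0.0
tool_pos: [0.5057, -0.0048, 0.0036]
force: [0.3, 0.1, -0.5]
gripper_force: 0.0
tool_pos: [0.5056, -0.0048, 0.0011]
force: [0.2, 0.4, 1.1]
gripper_force: 0.0
tool_pos: [0.5056, -0.0049, -0.0014]
force: [-0.8, -0.3, -0.1]
gripper_force: 0.0
tool_pos: [0.5056, -0.0048, -0.0038]
force: [0.3, 0.5, 0.6]
gripper_force: 0.0
```

```bash
(python3 -m crank '[0,0,0.03,0,0,0,0, 0,0,0,0,0,0,0]'; python3 -m crank '[0,0,0.03,0,0,0,0, 0,0,0,0,0,0,0]')| grep -E "tool_pos|force:"
```

```text
tool_pos: [0.5059, -0.0048, -0.0048]
force: [-2.0, -0.1, 7.0]
gripper_force: 3.0
tool_pos: [0.5059, -0.0048, -0.0049]
force: [-6.5, -0.6, 22.3]
gripper_force: 11.5
```

Contact at TCP −4.5 mm means the fingertips are really 24.5 mm above the TCP, so the stated 8 mm ahead is wrong. I correct for that from here on.

```bash
(python3 -m crank '[0,0,-0.5,0,0,0,0, 0,0,-0.8,0,0,0,40, 0,0,0,0,0,0,40, 0,0,0,0,0,0,40]')| grep -E "tool_pos|force:|open"; python3 -c "
from h import *
plan((470.6,35.3,60,18.9),(470.6,35.3,0,18.9))"
```

```text
tool_pos: [0.5053, -0.0051, 0.0705]
force: [-0.3, -0.2, -0.4]
opening: 0.0344
gripper_force: 0.0
at [505.3  -5.1  70.5] yaw 18.7 tilt [-0. -0.] t 7.4
 turn [ 0.  0. -0.] (0.0 rows)  then shift in turned axes [-0.33 -0.82  0.18]
 turn [0. 0. 0.] (0.0 rows)  then shift in turned axes [0. 0. 1.]
```

```bash
(python3 -m crank '[-0.33,-0.82,0.1,0,0,0,40, 0,0,0.6,0,0,0,40, 0,0,0.47,0,0,0,40, 0,0,0,0,0,0,40, 0,0,0,0,0,0,40]'; python3 -m crank '[0,0,0,0,0,0,0, 0,0,0,0,0,0,0, 0,0,0,0,0,0,0, 0,0,0,0,0,0,0]' 60;python3 -m crank '[0,0,-0.8,0,0,0,0, 0,0,-0.8,0,0,0,0, 0,0,0,0,0,0,0]')| grep -E "tool_pos|force:|open"; python3 -c "
from h import *
plan((470,445,90,9),(470,445,30,9))"
```

```text
tool_pos: [0.4712, 0.0356, 0.0006]
force: [0.0, 0.1, 0.7]
opening: 0.0341
gripper_force: 0.0
tool_pos: [0.472, 0.0354, 0.0016]
force: [0.0, 0.2, 7.0]
opening: 0.006
gripper_force: 61.0
tool_pos: [0.4741, 0.0357, 0.1001]
force: [-0.5, 0.6, -1.8]
opening: 0.0062
gripper_force: 60.1
at [474.1  35.7 100.1] yaw 18.7 tilt [ 0.008 -0.   ] t 8.9
 turn [ 0.   -0.01  0.22] (0.9 rows)  then shift in turned axes [ 1.   -6.75  0.17]
 turn [0. 0. 0.] (0.0 rows)  then shift in turned axes [0. 0. 1.]
```

```bash
cat >> h.py <<'E'
def binw(x,y,z): a=np.radians(8); return (475+x*np.cos(a)-y*np.sin(a),417+x*np.sin(a)+y*np.cos(a),z,8)
E
(python3 -m crank '[0,0,0,0,0,0.22,0, 0.15,-0.9,0,0,0,0,0, 0.15,-0.9,0,0,0,0,0, 0.15,-0.9,0,0,0,0,0, 0.15,-0.9,0,0,0,0,0]'; python3 -m crank '[0.15,-0.9,0,0,0,0,0, 0.15,-0.9,0,0,0,0,0, 0,0,0,0,0,0,0]' )| grep -E "tool_pos|force:|open"; python3 -c "
from h import *
plan(binw(8,-32,60),binw(8,-32,28));c=shot('top');cv2.imwrite('pics/b1.png',cv2.cvtColor(cv2.resize(c['pixels'][195:305,125:255],None,fx=5,fy=5),cv2.COLOR_RGB2BGR))"
```

```text
tool_pos: [0.4729, 0.2554, 0.0956]
force: [1.1, -0.9, -0.7]
opening: 0.0065
gripper_force: 60.1
tool_pos: [0.4722, 0.3692, 0.0957]
force: [0.3, -0.7, 0.4]
opening: 0.006
gripper_force: 60.1
at [472.2 369.2  95.7] yaw 9.3 tilt [-0.002  0.003] t 9.9
 turn [-0.    0.    0.03] (0.1 rows)  then shift in turned axes [ 0.29 -0.25  0.6 ]
 turn [0. 0. 0.] (0.0 rows)  then shift in turned axes [0.   0.   0.53]
```

View pics/b1.png

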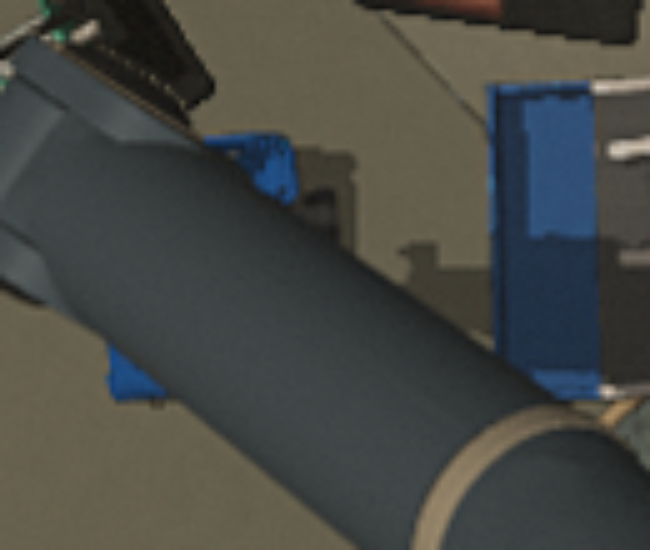

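The arm hides the bin in this view, so I continue with the release.

```bash
(python3 -m crank '[0.29,-0.25,0,0,0,0.03,0, 0,0,0.6,0,0,0,0, 0,0,0.5,0,0,0,0, 0,0,0,0,0,0,0]';python3 -m crank '[0,0,0,0,0,0,20, 0,0,0,0,0,0,20, 0,0,-0.8,0,0,0,20,0,0,-0.8,0,0,0,20,0,0,0,0,0,0,40]' )| grep -E "tool_pos|force:|open"; python3 -c "
from h import *
c=shot('side','r1.png');cv2.imwrite('pics/r1.png',cv2.cvtColor(cv2.resize(c['pixels'][220:450,270:410],None,fx=3,fy=3),cv2.COLOR_RGB2BGR));plan((464.5,103.5,95,1.3))"
```

```text
tool_pos: [0.4884, 0.3776, 0.0276]
force: [-0.4, -0.3, 0.1]
opening: 0.0062
gripper_force: 60.0
tool_pos: [0.492, 0.3841, 0.1324]
force: [0.6, 0.5, -0.2]
opening: 0.0334
gripper_force: 0.0
at [490.9 382.5 129.8] yaw 7.5 tilt [0.005 0.003] t 11.2
 turn [-0.   -0.01  0.14] (0.6 rows)  then shift in turned axes [-0.54  4.64  0.58]
```

View pics/r1.png

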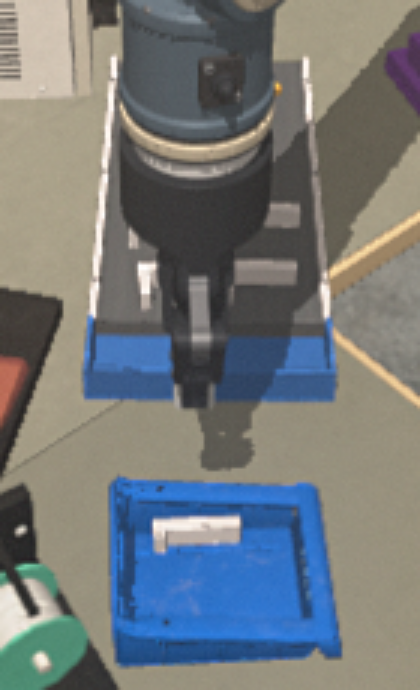

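The side crop shows the stub lying upright inside the bin, at (195,530). The bent bracket is next.

```bash
(python3 -m crank '[0,0,0,0,0,0.14,40, -0.1,0.93,0,0,0,0,40, -0.1,0.93,0.1,0,0,0,40, -0.1,0.93,0.4,0,0,0,40, -0.1,0.93,0,0,0,0,40]';python3 -m crank '[-0.14,0.92,0,0,0,0,40, 0,0,0,0,0,0,40]' )| grep -E "tool_pos|force:|open"; python3 -c "
from h import *
plan((459.5,103.4,60,1.3),(459.5,103.4,0,1.3))
s=shot('top')
for k,p in [('bent',(464,103.5,0)),('good',(537,109,.1)),('good',(462,166,0)),('short',(532,173,.15))]:
    p,f=fit(s,k,p);print(k,np.round(p[:2],1),round(np.degrees(p[2]),1),round(f,1))"
```

```text
tool_pos: [0.4681, 0.1548, 0.0945]
force: [1.4, -0.7, 0.3]
opening: 0.034
gripper_force: 0.0
tool_pos: [0.4616, 0.0967, 0.0955]
force: [-0.0, 2.0, -0.4]
opening: 0.0342
gripper_force: 0.0
at [461.6  96.7  95.5] yaw 0.7 tilt [-0.003 -0.004] t 12.0
 turn [ 0.    0.   -0.01] (0.1 rows)  then shift in turned axes [-0.03 -0.11  0.59]
 turn [0. 0. 0.] (0.0 rows)  then shift in turned axes [0. 0. 1.]
bent [523.   90.1] -122.5 0.0
good [534.5 112.1] 2.8 70.5
good [459.7 165.7] 3.2 60.9
short [533.1 173.3] 13.0 32.1
```

Arm occlusion spoils those fits, so I use the earlier ones.

```bash
(python3 -m crank '[-0.03,-0.11,0.6,0,0,0,40, 0,0,0.6,0,0,0,40, 0,0,0.38,0,0,0,40, 0,0,0,0,0,0,40,0,0,0,0,0,0,0]' 60;python3 -m crank '[0,0,0,0,0,0,0, 0,0,0,0,0,0,0, 0,0,0,0,0,0,0]';python3 -m crank '[0,0,-0.8,0,0,0,0, 0,0,-0.8,0,0,0,0, 0,0,0,0,0,0,0]' )| grep -E "tool_pos|force:|open"; python3 -c "
from h import *
plan(binw(-1,-13,100),binw(-1,-13,22))"
```

```text
tool_pos: [0.4616, 0.1102, 0.0024]
force: [1.2, -0.7, -0.5]
opening: 0.0171
gripper_force: 0.0
tool_pos: [0.462, 0.1096, 0.0029]
force: [-2.1, 1.8, 6.2]
opening: 0.0063
gripper_force: 61.9
tool_pos: [0.4639, 0.1095, 0.1013]
force: [0.4, 0.5, -1.0]
opening: 0.0055
gripper_force: 61.0
at [463.9 109.5 101.3] yaw 1.2 tilt [0.008 0.001] t 13.4
 turn [-0.   -0.01 -0.15] (0.6 rows)  then shift in turned axes [ 0.88 -4.83  0.02]
 turn [0. 0. 0.] (0.0 rows)  then shift in turned axes [0.  0.  1.3]
```

```bash
(python3 -m crank '[0,0,0,0,0,-0.15,0, 0.18,-0.97,0,0,0,0,0, 0.18,-0.97,0,0,0,0,0, 0.18,-0.97,0,0,0,0,0, 0.18,-0.96,0,0,0,0,0]';python3 -m crank '[0.16,-0.96,0,0,0,0,0, 0,0,0,0,0,0,0, 0,0,0.6,0,0,0,0, 0,0,0.6,0,0,0,0,0,0,0,0,0,0,0]' )| grep -E "tool_pos|force:|open"; python3 -c "
from h import *
plan(binw(-1,-13,22))"
```

```text
tool_pos: [0.4715, 0.3458, 0.0966]
force: [0.9, -0.1, -0.6]
opening: 0.0061
gripper_force: 61.1
tool_pos: [0.4715, 0.3996, 0.0222]
force: [0.4, 0.1, -0.2]
opening: 0.0055
gripper_force: 61.1
at [471.5 399.6  22.2] yaw 7.9 tilt [-0.005 -0.006] t 14.7
 turn [ 0.01  0.01 -0.  ] (0.0 rows)  then shift in turned axes [ 0.08 -0.06  0.  ]
```

```bash
(python3 -m crank '[0.08,-0.06,0.2,0,0,0,0,0,0,0,0,0,0,0, 0,0,0,0,0,0,20, 0,0,0,0,0,0,20, 0,0,-0.9,0,0,0,20]';python3 -m crank '[0,0,-0.9,0,0,0,40, 0.6,0.8,0,0,0,0,40,0.3,0.9,0,0,0,0,40,0,0.9,0,0,0,0,40,0,0,0,0,0,0,40]')| grep -E "tool_pos|force:|open"; python3 -c "
from h import *
c=shot('side');cv2.imwrite('pics/r2.png',cv2.cvtColor(cv2.resize(c['pixels'][220:450,270:410],None,fx=3,fy=3),cv2.COLOR_RGB2BGR));
a=np.radians(11);x,y=532.5-5*np.cos(a),173.3-5*np.sin(a)
plan((x,y,70,11),(x,y,0,11))"
```

```text
tool_pos: [0.4755, 0.4048, 0.0649]
force: [0.3, -0.2, 0.9]
opening: 0.0168
gripper_force: 0.0
tool_pos: [0.5547, 0.2539, 0.1217]
force: [0.6, 0.5, 0.3]
opening: 0.0344
gripper_force: 0.0
at [553.6 257.7 122.1] yaw 7.7 tilt [ 0.001 -0.001] t 16.0
 turn [ 0.   -0.   -0.07] (0.3 rows)  then shift in turned axes [-0.7   1.31  0.87]
 turn [0. 0. 0.] (0.0 rows)  then shift in turned axes [0.   0.   1.17]
```

View pics/r2.png

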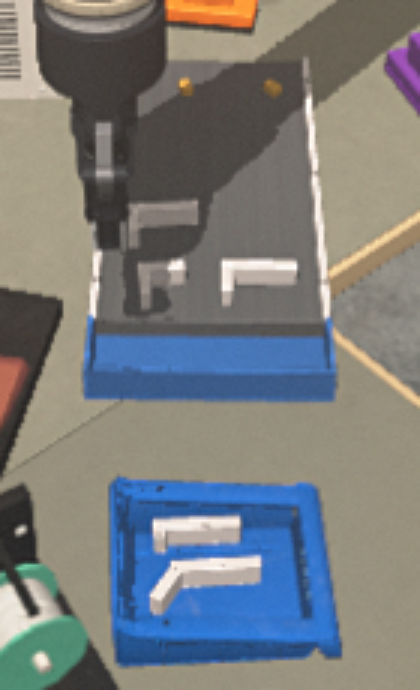

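The bent bracket sits cleanly beside the stub in the bin. The short one is next.

```bash
(python3 -m crank '[0,0,0,0,0,-0.07,40,-0.35,0.66,0.3,0,0,0,40,-0.35,0.65,0.3,0,0,0,40,0,0,0.27,0,0,0,40,0,0,0,0,0,0,40]';python3 -m crank '[0,0,0,0,0,0,40]')| grep -E "tool_pos|force:|open"; python3 -c "
from h import *
a=np.radians(11);x,y=532.5-5*np.cos(a),173.3-5*np.sin(a)
plan((x,y,0,11))"
```

```text
tool_pos: [0.5258, 0.177, 0.0691]
force: [0.2, 1.0, 0.2]
opening: 0.0342
gripper_force: 0.0
tool_pos: [0.527, 0.1779, 0.0704]
force: [-0.1, 0.5, 0.4]
opening: 0.0341
gripper_force: 0.0
at [527.  177.9  70.4] yaw 11.3 tilt [0.002 0.002] t 16.8
 turn [-0.   -0.    0.01] (0.0 rows)  then shift in turned axes [-0.01  0.09  1.17]
```

```bash
(python3 -m crank '[0,0.09,0.6,0,0,0,40,0,0,0.57,0,0,0,40,0,0,0,0,0,0,40,0,0,0,0,0,0,0,0,0,0,0,0,0,0]' 60;python3 -m crank '[0,0,0,0,0,0,0,0,0,0,0,0,0,0,0,0,-0.8,0,0,0,0,0,0,-0.8,0,0,0,0,0,0,0,0,0,0,0]')| grep -E "tool_pos|force:|open"; python3 -c "
from h import *
plan(binw(-15,15,90),binw(-15,15,15))"
```

```text
tool_pos: [0.5289, 0.1712, 0.0013]
force: [-0.4, 1.0, 2.0]
opening: 0.006
gripper_force: 60.8
tool_pos: [0.5304, 0.1711, 0.0997]
force: [-0.9, -0.4, -0.7]
opening: 0.0063
gripper_force: 60.5
at [530.4 171.1  99.7] yaw 11.1 tilt [0.009 0.002] t 18.0
 turn [-0.   -0.01  0.07] (0.3 rows)  then shift in turned axes [-0.59 -4.44  0.16]
 turn [0. 0. 0.] (0.0 rows)  then shift in turned axes [0.   0.   1.25]
```

```bash
(python3 -m crank '[0,0,0,0,0,0.07,0,-0.15,-0.9,0,0,0,0,0,-0.15,-0.9,0,0,0,0,0,-0.15,-0.9,0,0,0,0,0,-0.15,-0.9,0,0,0,0,0]';python3 -m crank '[0,-0.84,0.16,0,0,0,0,0,0,0,0,0,0,0,0,0,0.4,0,0,0,0,0,0,0,0,0,0,0]')| grep -E "tool_pos|force:|open"; python3 -c "
from h import *
plan(binw(-15,15,12))"
```

```text
tool_pos: [0.4612, 0.3796, 0.0945]
force: [1.4, -0.5, -0.4]
opening: 0.0061
gripper_force: 60.4
tool_pos: [0.4544, 0.4258, 0.0594]
force: [0.5, -0.5, 0.1]
opening: 0.0063
gripper_force: 60.4
at [454.4 425.8  59.4] yaw 7.9 tilt [-0.003 -0.005] t 19.1
 turn [ 0.01  0.   -0.  ] (0.0 rows)  then shift in turned axes [ 0.07 -0.06  0.79]
```

Next is good A at (537,110), yaw 9.

```bash
(python3 -m crank '[0.07,-0.06,0.4,0,0,0,0,0,0,0.38,0,0,0,0,0,0,0,0,0,0,0, 0,0,0,0,0,0,20, 0,0,0,0,0,0,20]';python3 -m crank '[0,0,-0.9,0,0,0,20,0,0,-0.9,0,0,0,40,0.6,0.8,0,0,0,0,40,0.5,0.9,0,0,0,0,40,0.3,0.95,0,0,0,0,40]';python3 -m crank '[0,0.95,0,0,0,0,40,0,0.95,0,0,0,0,40,0,0,0.3,0,0,0,40,0,0,0,0,0,0,40,0,0,0,0,0,0,40]')| grep -E "tool_pos|force:|open"; python3 -c "
from h import *
plan((537.3,109.7,0,9.3))
c=shot('side');cv2.imwrite('pics/r3.png',cv2.cvtColor(cv2.resize(c['pixels'][220:450,270:410],None,fx=3,fy=3),cv2.COLOR_RGB2BGR))"
```

```text
tool_pos: [0.4593, 0.4336, 0.0161]
force: [0.1, 0.1, -0.9]
opening: 0.017
gripper_force: 0.0
tool_pos: [0.566, 0.2857, 0.1243]
force: [1.0, 0.2, 0.1]
opening: 0.0342
gripper_force: 0.0
tool_pos: [0.5794, 0.1766, 0.1057]
force: [0.3, 0.3, 0.2]
opening: 0.0339
gripper_force: 0.0
at [579.4 176.6 105.7] yaw 8.1 tilt [0.001 0.001] t 21.0
 turn [-0.   -0.   -0.03] (0.1 rows)  then shift in turned axes [-0.87  0.99  1.76]
```

View pics/r3.png

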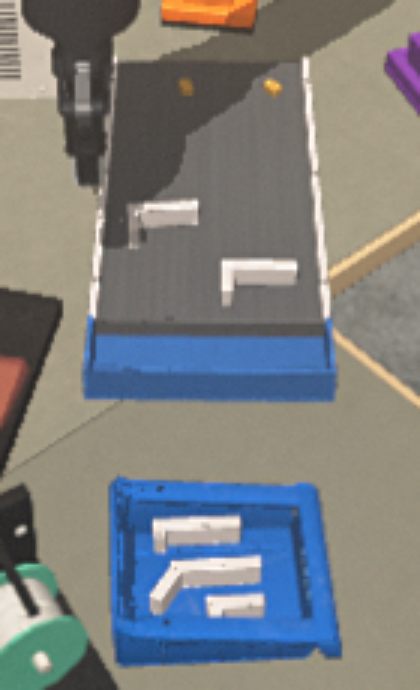

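All three rejects are in the bin. Good A is next.

```bash
(python3 -m crank '[-0.43,0.5,0.3,0,0,0,40,-0.44,0.49,0.3,0,0,-0.03,40,0,0,0.5,0,0,0,40,0,0,0,0,0,0,40,0,0,0,0,0,0,40]')| grep -E "tool_pos|force:|open"; python3 -c "
from h import *
plan((537.3,109.7,0,9.3))"
```

```text
tool_pos: [0.5372, 0.1099, 0.0402]
force: [0.2, -0.2, 0.2]
opening: 0.0343
gripper_force: 0.0
at [537.2 109.9  40.2] yaw 9.4 tilt [0.002 0.001] t 21.7
 turn [-0. -0.  0.] (0.0 rows)  then shift in turned axes [0.   0.   0.67]
```

```bash
(python3 -m crank '[0,0,0.66,0,0,0,40,0,0,0,0,0,0,40,0,0,0,0,0,0,0,0,0,0,0,0,0,0,0,0,0,0,0,0,0]' 60;python3 -m crank '[0,0,0,0,0,0,0,0,0,-0.8,0,0,0,0,0,0,-0.9,0,0,0,0,0,0,0,0,0,0,0]')| grep -E "tool_pos|force:|open"; python3 -c "
from h import *
plan((505,80,106,4),(505,-390,106,4),(540,-405,106,4),(540,-405,0,4))"
```

```text
tool_pos: [0.5376, 0.109, 0.0012]
force: [-0.8, 0.2, 6.7]
opening: 0.0059
gripper_force: 61.3
tool_pos: [0.5396, 0.1093, 0.1063]
force: [0.1, -0.5, -0.3]
opening: 0.0059
gripper_force: 60.5
at [539.6 109.3 106.3] yaw 9.3 tilt [0.01  0.002] t 22.8
 turn [-0.   -0.01  0.12] (0.5 rows)  then shift in turned axes [-0.61  0.45  0.01]
 turn [0. 0. 0.] (0.0 rows)  then shift in turned axes [-0.55  7.81  0.  ]
 turn [0. 0. 0.] (0.0 rows)  then shift in turned axes [0.56 0.29 0.  ]
 turn [0. 0. 0.] (0.0 rows)  then shift in turned axes [0.   0.   1.77]
```

```bash
(python3 -m crank '[0,0,0,0,0,0.12,0,-0.61,0.45,0,0,0,0,0,-0.07,0.97,0,0,0,0,0,-0.07,0.97,0,0,0,0,0,-0.07,0.97,0,0,0,0,0]' ;python3 -m crank '[-0.07,0.97,0,0,0,0,0,-0.07,0.97,0,0,0,0,0,-0.07,0.97,0,0,0,0,0,-0.07,0.97,0,0,0,0,0,-0.06,0.97,0,0,0,0,0]';python3 -m crank '[0.56,0.34,0,0,0,0,0,0,0,0,0,0,0,0,0,0,0.8,0,0,0,0,0,0,0,0,0,0,0]')| grep -E "tool_pos|force:|open"; python3 -c "
from h import *
plan((540,-405,-2,4))"
```

```text
tool_pos: [0.5002, -0.0982, 0.1012]
force: [1.6, -0.2, -0.6]
opening: 0.0062
gripper_force: 60.4
tool_pos: [0.4994, -0.3898, 0.1008]
force: [1.1, 0.0, -1.0]
opening: 0.0065
gripper_force: 60.4
tool_pos: [0.5314, -0.4034, 0.0493]
force: [-0.6, 0.3, -0.3]
opening: 0.0061
gripper_force: 60.5
at [ 531.4 -403.4   49.3] yaw 4.0 tilt [-0.008  0.005] t 24.6
 turn [-0.01  0.01 -0.  ] (0.1 rows)  then shift in turned axes [0.14 0.04 0.86]
```

```bash
(python3 -m crank '[0.14,0.04,0.5,0,0,0,0,0,0,0.47,0,0,0,0,0,0,0,0,0,0,0,0,0,0,0,0,0,25,0,0,0,0,0,0,25]' ;python3 -m crank '[0,0,-0.9,0,0,0,40,0,0,-0.95,0,0,0,40,-0.6,-0.8,0,0,0,0,40,0,-1,0,0,0,0,40,0,-1,0,0,0,0,40]';python3 -m crank '[0,-1,0,0,0,0,40,0,-1,0,0,0,0,40,0,-1,0,0,0,0,40,0,-1,0,0,0,0,40,0,0,0,0,0,0,40]')| grep -E "tool_pos|force:|open"; python3 -c "
from h import *
plan((462.1,166.1,60,4.3))
c=shot('side');cv2.imwrite('pics/r4.png',cv2.cvtColor(cv2.resize(c['pixels'][150:350,270:450],None,fx=3,fy=3),cv2.COLOR_RGB2BGR))
c=shot('top');p,f=fit(c,'good',(462,166,.07));print(np.round(p,2),f)"
```

```text
tool_pos: [0.5448, -0.4086, -0.0026]
force: [0.5, 0.1, 0.3]
opening: 0.0212
gripper_force: 0.0
tool_pos: [0.4964, -0.2417, 0.1079]
force: [0.3, 0.6, 0.1]
opening: 0.0339
gripper_force: 0.0
tool_pos: [0.4803, 0.0022, 0.1079]
force: [0.5, -1.2, 0.5]
opening: 0.0345
gripper_force: 0.0
at [480.3   2.2 107.9] yaw 4.5 tilt [0.003 0.001] t 26.4
 turn [-0. -0.  0.] (0.0 rows)  then shift in turned axes [-0.1  -2.75  0.8 ]
[4.6207e+02 1.6617e+02 7.0000e-02] 16.96810780591065
```

View pics/r4.png

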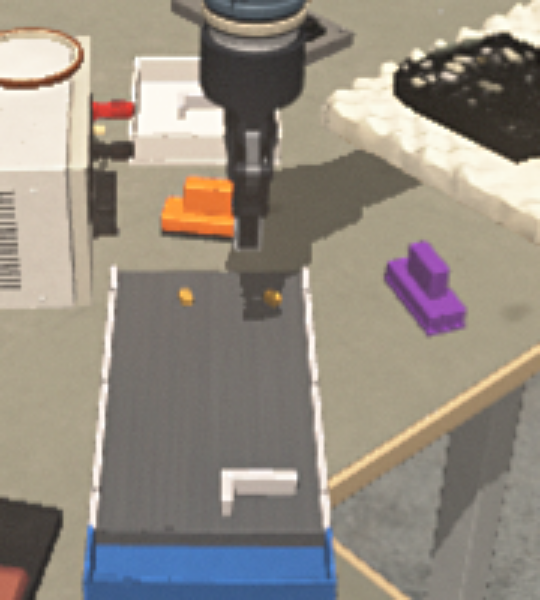

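Good A is in the tray at (200,105). The last bracket is at (462,166).

```bash
(python3 -m crank '[-0.03,-0.92,0.2,0,0,0,40,-0.03,-0.92,0.3,0,0,0,40,-0.04,-0.91,0.3,0,0,0,40,0,0,0,0,0,0,40,0,0,0,0,0,0,40]';  python3 -c "
from h import *
plan((462.1,166.1,0,4.3))") | grep -E "tool_pos|force:|open|at|shift"
```

```text
tool_pos: [0.4637, 0.159, 0.0583]
orientation: [3.139, 0.103, 0.0]
force: [-0.4, -0.6, 0.6]
opening: 0.0344
gripper_force: 0.0
at [463.7 159.   58.3] yaw 3.8 tilt [ 0.    -0.001] t 27.1
 turn [ 0.   -0.   -0.01] (0.1 rows)  then shift in turned axes [-0.02 -0.12  0.97]
```

```bash
(python3 -m crank '[-0.02,-0.12,0.5,0,0,0,40,0,0,0.47,0,0,0,40,0,0,0,0,0,0,40,0,0,0,0,0,0,0,0,0,0,0,0,0,0]' 60;python3 -m crank '[0,0,0,0,0,0,0,0,0,0,0,0,0,0,0,0,-0.8,0,0,0,0,0,0,-0.9,0,0,0,0,0,0,0,0,0,0,0]';  python3 -c "
from h import *
plan((500,0,106,4),(505,-340,106,4),(540,-355,106,4))") | grep -E "tool_pos|force:|open|at|shift"
```

```text
tool_pos: [0.4625, 0.1675, 0.0014]
orientation: [3.14, 0.105, 0.004]
force: [0.4, -1.6, 4.2]
opening: 0.0059
gripper_force: 60.8
tool_pos: [0.4642, 0.1695, 0.1063]
orientation: [-3.137, -0.106, -0.015]
force: [0.5, 0.3, -0.5]
opening: 0.0062
gripper_force: 60.2
at [464.2 169.5 106.3] yaw 3.9 tilt [0.009 0.003] t 28.4
 turn [-0.   -0.01 -0.  ] (0.1 rows)  then shift in turned axes [0.4  2.86 0.  ]
 turn [0. 0. 0.] (0.0 rows)  then shift in turned axes [-0.31  5.66  0.  ]
 turn [0. 0. 0.] (0.0 rows)  then shift in turned axes [0.56 0.29 0.  ]
```

```bash
(python3 -m crank '[0.13,0.95,0,0,0,0,0,0.13,0.95,0,0,0,0,0,0.13,0.95,0,0,0,0,0,-0.05,0.95,0,0,0,0,0,-0.05,0.95,0,0,0,0,0]';python3 -m crank '[-0.05,0.95,0,0,0,0,0,-0.05,0.95,0,0,0,0,0,-0.05,0.95,0,0,0,0,0,-0.05,0.95,0,0,0,0,0,0.5,0.2,0,0,0,0,0]';python3 -m crank '[0.1,0,0,0,0,0,0,0,0,0.5,0,0,0,0,0,0,0.4,0,0,0,0,0,0,0,0,0,0,0]';  python3 -c "
from h import *
plan((540,-352,-10,4))") | grep -E "tool_pos|force:|open|at|shift"
```

```text
tool_pos: [0.4971, -0.117, 0.1013]
orientation: [-3.14, -0.107, 0.002]
force: [0.4, 1.1, -0.5]
opening: 0.0062
gripper_force: 60.3
tool_pos: [0.5278, -0.3605, 0.1003]
orientation: [3.138, 0.09, -0.007]
force: [1.5, 0.1, -1.1]
opening: 0.0058
gripper_force: 60.3
tool_pos: [0.5359, -0.3506, 0.0456]
orientation: [-3.136, -0.11, 0.008]
force: [0.2, 0.8, -0.5]
opening: 0.0061
gripper_force: 60.2
at [ 535.9 -350.6   45.6] yaw 4.0 tilt [-0.005  0.003] t 30.1
 turn [-0.    0.01  0.  ] (0.0 rows)  then shift in turned axes [0.07 0.03 0.93]
```

```bash
(python3 -m crank '[0.07,0.03,0.5,0,0,0,0,0,0,0.4,0,0,0,0,0,0,0,0,0,0,0,0,0,0,0,0,0,25,0,0,0,0,0,0,25]';python3 -m crank '[0,0,-0.9,0,0,0,60,0,0,-0.95,0,0,0,60,-0.8,0,0,0,0,0,60,-0.8,0,0,0,0,0,60,0,0,0,0,0,0,60]')| grep -E "tool_pos|force:|open"; python3 - <<'E'
from h import *
c=shot('side','s5.png');t=shot('top','t5.png')
cv2.imwrite('pics/v5.png',cv2.cvtColor(np.vstack([cv2.resize(t['pixels'][190:290,130:510],None,fx=2,fy=2),cv2.resize(c['pixels'][150:350,230:420],(760,400))[:,:760]]),cv2.COLOR_RGB2BGR))
img=t['pixels'];hsv=cv2.cvtColor(img,cv2.COLOR_RGB2HSV).astype(int);H,S,V=[hsv[...,i] for i in range(3)]
P=cloud(t)
def comps(m,nm,mn,z):
    n,l,s,ce=cv2.connectedComponentsWithStats(m.astype(np.uint8))
    for i in range(1,n):
        if s[i,4]<mn: continue
        v,u=np.nonzero(l==i); w=atz(t,u,v,z)[:,:2]; r=cv2.minAreaRect((w*1000).astype(np.float32))
        print(nm,s[i].tolist(),np.round(r[0],1),np.round(r[1],1),round(r[2],1))
roi=np.zeros(H.shape,bool);roi[190:300,240:430]=1
comps(roi&(H>12)&(H<32)&(S>110)&(V>80),'brass',8,.028)
o=roi&(H<16)&(S>150)&(V>100)
comps(o,'orange',60,.022);comps(o&(P[...,2]>.04),'grip',10,.052)
E
```

```text
tool_pos: [0.5435, -0.355, -0.0042]
force: [0.0, -0.6, -0.4]
opening: 0.0214
gripper_force: 0.0
tool_pos: [0.4426, -0.3626, 0.106]
force: [1.9, -0.6, 0.3]
opening: 0.0514
gripper_force: 0.0
brass [385, 221, 14, 30, 238] [ 522.3 -190.7] [30.6 80.5] 85.6
brass [339, 228, 6, 5, 23] [533.6 -55.4] [10.9 13.5] 1.4
brass [340, 255, 6, 6, 22] [459.4 -60.2] [ 9.7 14.2] 35.1
orange [418, 190, 8, 14, 83] [ 631.8 -271.9] [38.  16.6] 8.3
orange [384, 220, 16, 33, 416] [ 521.8 -191.1] [35.6 86.4] 85.1
grip [418, 190, 8, 14, 83] [ 626.1 -266.7] [37.3 16.3] 8.3
grip [389, 226, 8, 18, 121] [ 521.8 -190.5] [45.7 18.6] 0.5
```

View pics/v5.png

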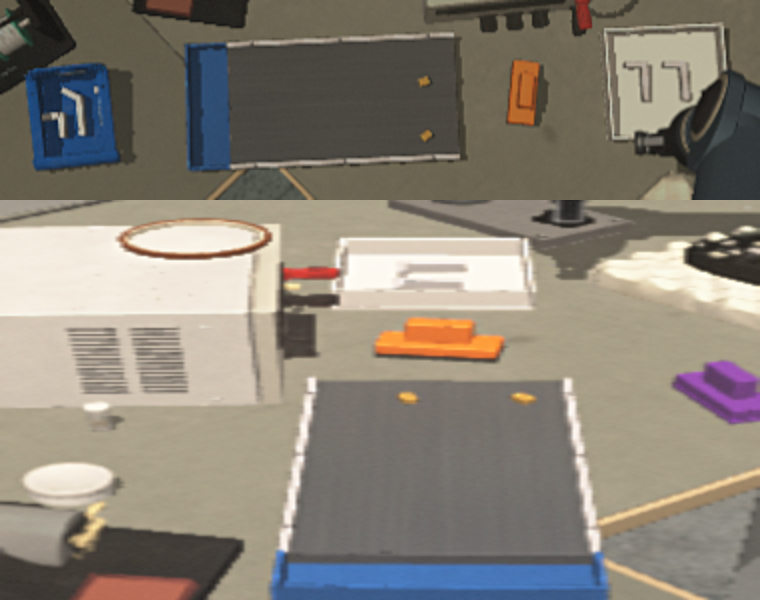

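Everything is sorted, with both good ones in the tray and three rejects in the bin. The scraper is at (522,−191), yaw about −4. I go for it now.

```bash
cat >> h.py <<'E'
def pl(lx,ly,z): a=np.radians(4); return (504.5+lx*np.cos(a)-ly*np.sin(a),54+lx*np.sin(a)+ly*np.cos(a),z,4)
E
python3 - <<'E'
from h import *
t=shot('top');P=cloud(t)
m=(P[...,0]>.57)&(P[...,0]<.63)&(P[...,1]>-.28)&(P[...,1]<-.04)&(P[...,2]>.02)&(P[...,2]<.12)
print('knobs xmin',np.percentile(P[m][:,0],[1,10]))
plan((518,-190.5,106,-4),(518,-190.5,2,-4))
E
```

```text
knobs xmin [0.57275652 0.59215772]
at [ 448.  -361.2  106.1] yaw 3.9 tilt [ 0.002 -0.001] t 31.6
 turn [ 0.   -0.    0.18] (0.7 rows)  then shift in turned axes [ 0.97 -2.92  0.  ]
 turn [0. 0. 0.] (0.0 rows)  then shift in turned axes [0.   0.   1.73]
```

```bash
(python3 -m crank '[0,0,0,0,0,0.18,60,0.25,-0.97,0,0,0,0,60,0.25,-0.97,0,0,0,0,60,0.47,-0.95,0,0,0,0,60,0,0,0,0,0,0,60]';python3 -m crank '[0,0,0.7,0,0,0,60,0,0,0,0,0,0,60]'; python3 -c "
from h import *
plan((518,-190.5,2,-4))") | grep -E "tool_pos|force:|open|at|shift"
```

```text
tool_pos: [0.5215, -0.1856, 0.106]
orientation: [-3.137, 0.095, -0.006]
force: [-0.7, -0.7, 0.0]
opening: 0.0511
gripper_force: 0.0
tool_pos: [0.5152, -0.1926, 0.0608]
orientation: [-3.138, 0.114, 0.009]
force: [0.4, 0.2, -1.0]
opening: 0.0514
gripper_force: 0.0
at [ 515.2 -192.6   60.8] yaw -4.1 tilt [-0.005  0.002] t 32.4
 turn [-0.    0.01 -0.  ] (0.0 rows)  then shift in turned axes [ 0.04 -0.04  0.98]
```

```bash
(python3 -m crank '[0.04,-0.03,0.5,0,0,0,60,0,0,0.48,0,0,0,60,0,0,0,0,0,0,60,0,0,0,0,0,0,0,0,0,0,0,0,0,0]' 100;python3 -m crank '[0,0,0,0,0,0,0,0,0,0,0,0,0,0,0,0,0,0,0,0,0,0,0,0,0,0,0,0]';python3 -m crank '[0,0,-0.6,0,0,0,0,0,0,-0.7,0,0,0,0,0,0,0,0,0,0,0]'; python3 -c "
from h import *
plan(pl(-38,-145,80),pl(-38,-145,24))") | grep -E "tool_pos|force:|open|at|shift"
```

```text
tool_pos: [0.5207, -0.192, 0.0059]
orientation: [3.139, -0.116, 0.005]
force: [-2.3, 3.0, 19.4]
opening: 0.0164
gripper_force: 81.4
tool_pos: [0.5208, -0.192, 0.0061]
orientation: [3.138, -0.115, 0.005]
force: [-0.3, 0.7, 6.3]
opening: 0.0156
gripper_force: 98.5
tool_pos: [0.5219, -0.1924, 0.0857]
orientation: [3.137, -0.115, 0.011]
force: [-0.2, 0.4, -3.1]
opening: 0.0159
gripper_force: 98.2
at [ 521.9 -192.4   85.7] yaw -4.2 tilt [ 0.007 -0.003] t 33.9
 turn [ 0.   -0.01 -0.18] (0.8 rows)  then shift in turned axes [-0.64 -1.7   0.1 ]
 turn [0. 0. 0.] (0.0 rows)  then shift in turned axes [0.   0.   0.93]
```

```bash
(python3 -m crank '[0,0,0,0,0,-0.18,0,-0.3,-0.8,0,0,0,0,0,-0.3,-0.8,0,0,0,0,0,0,0,0,0,0,0,0,0,0,0,0,0,0,0]'; python3 -c "
from h import *
plan(pl(-35,-145,40))
c=shot('side');cv2.imwrite('pics/s6.png',cv2.cvtColor(cv2.resize(c['pixels'][170:350,270:420],None,fx=4,fy=3.3),cv2.COLOR_RGB2BGR))") | grep -E "tool_pos|force:|open|at|shift"
```

```text
tool_pos: [0.4766, -0.0988, 0.0817]
orientation: [3.139, 0.107, -0.001]
force: [1.1, 0.1, -2.0]
opening: 0.0162
gripper_force: 98.3
at [476.6 -98.8  81.7] yaw 3.9 tilt [-0.001 -0.   ] t 34.5
 turn [ 0.  0. -0.] (0.0 rows)  then shift in turned axes [ 0.06 -0.09  0.7 ]
```

View pics/s6.png

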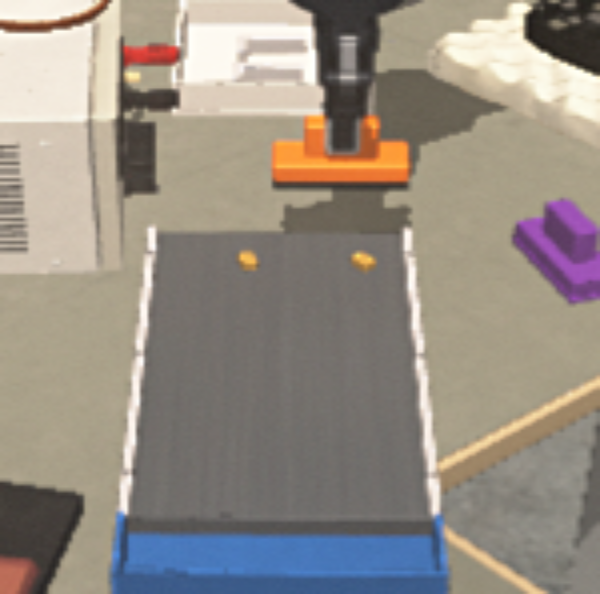

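```bash
(python3 -m crank '[0.11,-0.08,0.4,0,0,0,0,0,0,0.3,0,0,0,0,0,0,0,0,0,0,0]'; python3 -m crank '[0,0,0.19,0,0,0,0,0,0,0,0,0,0,0]'; python3 -c "
from h import *
plan(pl(-32,-145,26.6))
") | grep -E "tool_pos|force:|open|at|shift"
```

```text
tool_pos: [0.4823, -0.0941, 0.0388]
orientation: [-3.139, -0.104, 0.005]
force: [0.3, 0.5, -1.7]
opening: 0.0159
gripper_force: 98.4
tool_pos: [0.4829, -0.0935, 0.0284]
orientation: [3.14, 0.106, -0.001]
force: [-0.6, -0.9, -1.3]
opening: 0.0163
gripper_force: 98.4
at [482.9 -93.5  28.4] yaw 3.9 tilt [-0.001 -0.   ] t 35.2
 turn [-0.  0. -0.] (0.0 rows)  then shift in turned axes [-0.   -0.01  0.03]
```

```bash
(python3 -m crank '[0,-0.1,0.02,0,0,0,0,0,-0.2,0,0,0,0,0,0,-0.25,0,0,0,0,0,0,-0.25,0,0,0,0,0,0,-0.25,0,0,0,0,0]'; python3 -m crank '[0,-0.25,0,0,0,0,0,0,-0.25,0,0,0,0,0,0,-0.25,0,0,0,0,0,0,-0.25,0,0,0,0,0,0,-0.25,0,0,0,0,0]'; python3 -c "
from h import *
plan(pl(-32,152,26.6))
c=shot('side');cv2.imwrite('pics/s7.png',cv2.cvtColor(cv2.resize(c['pixels'][170:350,270:420],None,fx=4,fy=3.3),cv2.COLOR_RGB2BGR))
") | grep -E "tool_pos|force:|open|at|shift"
```

```text
tool_pos: [0.4789, -0.0288, 0.0278]
orientation: [-3.14, -0.108, -0.001]
force: [0.1, 0.6, -1.4]
opening: 0.016
gripper_force: 99.1
tool_pos: [0.4738, 0.0455, 0.0277]
orientation: [3.14, 0.107, 0.0]
force: [-0.1, -1.3, -0.2]
opening: 0.0158
gripper_force: 99.2
at [473.8  45.5  27.7] yaw 3.9 tilt [ 0. -0.] t 36.5
 turn [ 0. -0. -0.] (0.0 rows)  then shift in turned axes [-0.01 -2.64  0.02]
```

View pics/s7.png

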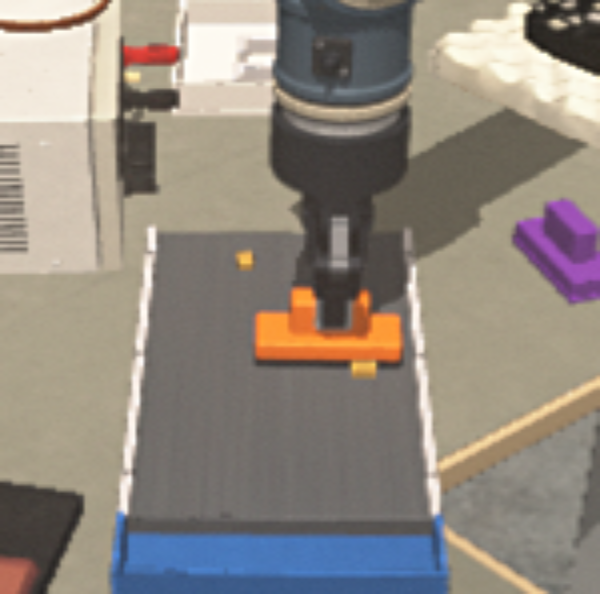

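The chip at (363,369) rides ahead of the scraper's edge. I keep pushing.

```bash
(python3 -m crank '[0,-0.25,0,0,0,0,0,0,-0.25,0,0,0,0,0,0,-0.25,0,0,0,0,0,0,-0.25,0,0,0,0,0,0,-0.25,0,0,0,0,0]'; python3 -m crank '[0,-0.25,0,0,0,0,0,0,-0.25,0,0,0,0,0,0,-0.2,0,0,0,0,0,0,-0.2,0,0,0,0,0,0,-0.2,0,0,0,0,0]';python3 -m crank '[0,-0.15,0,0,0,0,0,0,-0.15,0,0,0,0,0,0,0,0,0,0,0,0]'; python3 -c "
from h import *
plan(pl(-32,152,26.6))
c=shot('side');cv2.imwrite('pics/s8.png',cv2.cvtColor(cv2.resize(c['pixels'][170:350,270:420],None,fx=4,fy=3.3),cv2.COLOR_RGB2BGR))
") | grep -E "tool_pos|force:|open|at|shift"; cp pics/s8.png /dev/null
```

```text
tool_pos: [0.4686, 0.1204, 0.0276]
orientation: [3.14, 0.107, 0.0]
force: [0.5, -0.8, -1.3]
opening: 0.0156
gripper_force: 99.3
tool_pos: [0.4642, 0.1858, 0.0276]
orientation: [3.14, 0.106, 0.0]
force: [0.0, -2.0, 0.4]
opening: 0.0158
gripper_force: 99.3
tool_pos: [0.4629, 0.2044, 0.0276]
orientation: [-3.139, -0.108, -0.0]
force: [-0.9, 0.6, -0.6]
opening: 0.0157
gripper_force: 99.3
at [462.9 204.4  27.6] yaw 4.0 tilt [0.    0.001] t 38.1
 turn [-0. -0. -0.] (0.0 rows)  then shift in turned axes [-0.02  0.01  0.02]
```

```bash
(python3 -m crank '[0,0,-0.9,0,0,0,0,0.5,0.8,0,0,0,0,0,0.4,0.9,0,0,0,0,0,0.0,0.95,0,0,0,0,0,0,0.95,0,0,0,0,0]'; python3 -m crank '[0,0.9,0,0,0,0,0,0,0,0,0,0,0,0]'; python3 - <<'E'
from h import *
plan(pl(22,-145,27.4))
c=shot('side');img=c['pixels'];hsv=cv2.cvtColor(img,cv2.COLOR_RGB2HSV).astype(int);H,S,V=[hsv[...,i] for i in range(3)]
m=(H>14)&(H<32)&(S>110)&(V>80);m[:220]=0;m[370:]=0;m[:,:295]=0;m[:,385:]=0
n,l,s,ce=cv2.connectedComponentsWithStats(m.astype(np.uint8))
for i in range(1,n):
    if s[i,4]>5: print(s[i].tolist(),atz(c,*ce[i],.026),atz(c,*ce[i],.008))
cv2.imwrite('pics/s9.png',cv2.cvtColor(cv2.resize(img[200:380,270:420],None,fx=4,fy=3.3),cv2.COLOR_RGB2BGR))
E
) | grep -E "tool_pos|force:|open|at|shift|\["
```

```text
tool_pos: [0.5315, -0.0111, 0.0814]
orientation: [3.14, 0.105, -0.0]
force: [0.6, -0.1, -2.6]
opening: 0.0154
gripper_force: 99.2
tool_pos: [0.5346, -0.0694, 0.081]
orientation: [3.138, 0.09, -0.002]
force: [0.1, 0.2, -1.6]
opening: 0.016
gripper_force: 99.1
at [534.6 -69.4  81. ] yaw 3.3 tilt [-0.001 -0.003] t 39.1
 turn [ 0.    0.   -0.02] (0.1 rows)  then shift in turned axes [0.01 0.33 0.89]
[314, 220, 33, 7, 137] [ 0.54651534 -0.15888132  0.026     ] [ 0.54881393 -0.18478315  0.008     ]
[329, 246, 4, 6, 22] [ 0.53469285 -0.05014664  0.026     ] [ 0.53671075 -0.07346693  0.008     ]
[360, 337, 6, 5, 29] [0.44345911 0.24784783 0.026     ] [0.44331097 0.23160244 0.008     ]
```

View pics/s9.png

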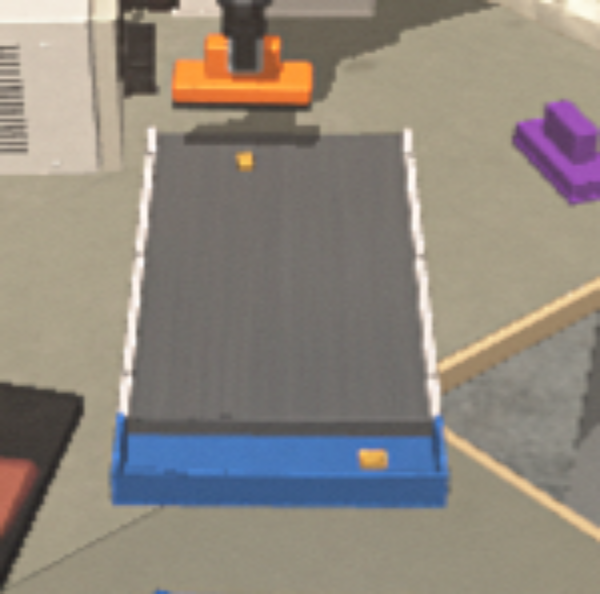

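The first chip is in the trough at (372,458). The second is at (534,−50), lined up with the scraper.

```bash
(python3 -m crank '[0,0.28,0.4,0,0,-0.0,0,0,0,0.3,0,0,0,0,0,0,0,0,0,0,0]'; python3 -m crank '[0,0,0.18,0,0,0,0,0,0,0,0,0,0,0,0,0,0,0,0,0,0]';python3 -c "
from h import *
plan(pl(22,-145,27.4))
") | grep -E "tool_pos|force:|open|at|shift"
```

```text
tool_pos: [0.5349, -0.0775, 0.0381]
orientation: [-3.138, -0.11, 0.006]
force: [0.1, 0.7, -1.6]
opening: 0.0158
gripper_force: 99.2
tool_pos: [0.5367, -0.0783, 0.0291]
orientation: [-3.139, -0.109, -0.001]
force: [0.4, 0.5, -1.9]
opening: 0.0156
gripper_force: 100.4
at [536.7 -78.3  29.1] yaw 4.0 tilt [0.001 0.   ] t 39.9
 turn [-0. -0. -0.] (0.0 rows)  then shift in turned axes [-0.01  0.18  0.03]
```

```bash
(python3 -m crank '[0,0,0.03,0,0,0,0,0,-0.15,0,0,0,0,0,0,-0.25,0,0,0,0,0,0,-0.25,0,0,0,0,0,0,-0.25,0,0,0,0,0]'; python3 -m crank '[0,-0.25,0,0,0,0,0,0,-0.25,0,0,0,0,0,0,-0.25,0,0,0,0,0,0,-0.25,0,0,0,0,0,0,-0.25,0,0,0,0,0]';python3 -m crank '[0,-0.25,0,0,0,0,0,0,-0.25,0,0,0,0,0,0,-0.25,0,0,0,0,0,0,-0.25,0,0,0,0,0,0,-0.25,0,0,0,0,0]';python3 -m crank '[0,-0.25,0,0,0,0,0,0,-0.25,0,0,0,0,0,0,-0.25,0,0,0,0,0,0,-0.2,0,0,0,0,0,0,-0.1,0,0,0,0,0]';python3 -c "
from h import *
plan(pl(22,153,27.4))
") | grep -E "tool_pos|force:|open|at|shift"
```

```text
tool_pos: [0.5328, -0.0242, 0.0273]
orientation: [3.139, 0.108, 0.001]
force: [0.5, -2.9, 5.2]
opening: 0.0159
gripper_force: 101.8
tool_pos: [0.5276, 0.0503, 0.0273]
orientation: [3.139, 0.107, 0.0]
force: [1.0, -3.0, 5.3]
opening: 0.0155
gripper_force: 101.9
tool_pos: [0.5222, 0.125, 0.0273]
orientation: [3.139, 0.107, -0.0]
force: [0.4, -4.1, 6.8]
opening: 0.0156
gripper_force: 101.9
tool_pos: [0.5175, 0.1882, 0.0272]
orientation: [3.139, 0.109, -0.001]
force: [0.5, -4.3, 8.2]
opening: 0.016
gripper_force: 102.0
at [517.5 188.2  27.2] yaw 4.0 tilt [-0.001 -0.001] t 42.4
 turn [ 0.  0. -0.] (0.0 rows)  then shift in turned axes [-0.01 -0.33 -0.  ]
```

Push the last 20 mm, then lift and look.

```bash
(python3 -m crank '[0,-0.17,0,0,0,0,0,0,-0.16,0,0,0,0,0,0,0,0,0,0,0,0]'; python3 -m crank '[0,0,-0.9,0,0,0,0,0,0.9,0,0,0,0,0,0,0.9,0,0,0,0,0,0.0,0.95,0,0,0,0,0,0,0.95,0,0,0,0,0]'; python3 -m crank '[0,0.95,0,0,0,0,0,0,0.9,0,0,0,0,0,0,0,0,0,0,0,0]'; python3 - <<'E'
from h import *
plan((520,-190,80,-4),(520,-190,6.5,-4))
c=shot('side');img=c['pixels']
cv2.imwrite('pics/s10.png',cv2.cvtColor(cv2.resize(img[200:380,270:420],None,fx=4,fy=3.3),cv2.COLOR_RGB2BGR))
E
) | grep -E "tool_pos|force:|open|at|shift|\["
```

```text
tool_pos: [0.5161, 0.2092, 0.0273]
orientation: [-3.138, -0.109, 0.0]
force: [0.1, -0.7, 4.5]
opening: 0.0159
gripper_force: 101.8
tool_pos: [0.5309, -0.0142, 0.0802]
orientation: [-3.138, -0.109, 0.002]
force: [0.6, 0.4, -2.0]
opening: 0.0157
gripper_force: 100.6
tool_pos: [0.5384, -0.1295, 0.0796]
orientation: [3.14, 0.093, -0.003]
force: [-0.1, 1.2, -2.4]
opening: 0.0158
gripper_force: 100.6
at [ 538.4 -129.5   79.6] yaw 3.4 tilt [-0.002 -0.001] t 43.8
 turn [0.   0.   0.16] (0.7 rows)  then shift in turned axes [-0.24  1.03 -0.01]
 turn [0. 0. 0.] (0.0 rows)  then shift in turned axes [0.   0.   1.23]
```

View pics/s10.png

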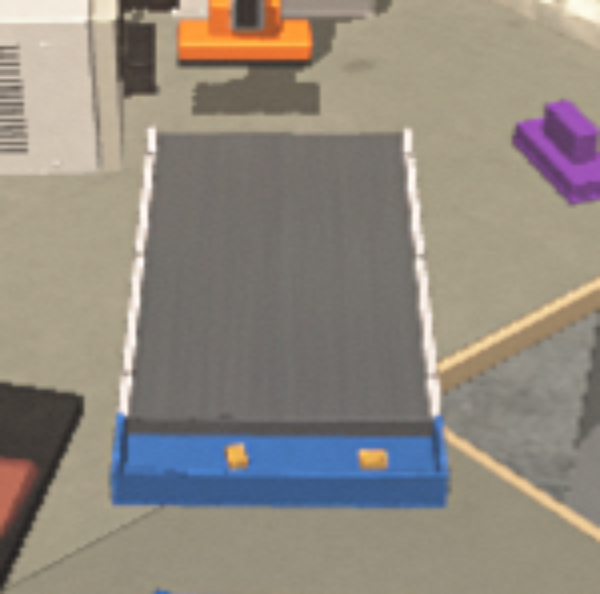

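Both chips are in the trough, at (236,457) and (372,458). I put the scraper back on the bench at about (515,−192).

```bash
(python3 -m crank '[-0.3,0.95,0,0,0,0,0,0,0,0.8,0,0,0,0,0,0,0,0,0,0,0,0,0,0,0,0,0,0]'; python3 -c "
from h import *
plan((515,-190,6.5,4))
") | grep -E "tool_pos|force:|open|at|shift"
```

```text
tool_pos: [0.5265, -0.1805, 0.0337]
orientation: [-3.138, -0.113, -0.002]
force: [0.6, 0.1, -1.1]
opening: 0.0156
gripper_force: 100.5
at [ 526.5 -180.5   33.7] yaw 4.1 tilt [0.001 0.001] t 44.3
 turn [-0. -0.  0.] (0.0 rows)  then shift in turned axes [-0.2   0.14  0.45]
```

```bash
(python3 -m crank '[-0.2,0.14,0.2,0,0,0,0,0,0,0.15,0,0,0,0,0,0,0,0,0,0,0]'; python3 -m crank '[0,0,0.06,0,0,0,0,0,0,0.03,0,0,0,0,0,0,0,0,0,0,0]'; python3 -c "
from h import *
plan((515,-190,6,4))
") | grep -E "tool_pos|force:|open|at|shift"
```

```text
tool_pos: [0.5134, -0.1926, 0.0115]
orientation: [-3.139, -0.106, 0.002]
force: [-0.4, -0.4, -2.6]
opening: 0.0158
gripper_force: 100.6
tool_pos: [0.5148, -0.1926, 0.0073]
orientation: [3.139, 0.107, 0.002]
force: [0.4, 0.5, 3.5]
opening: 0.0158
gripper_force: 101.4
at [ 514.8 -192.6    7.3] yaw 3.9 tilt [ 0.001 -0.   ] t 45.0
 turn [ 0. -0. -0.] (0.0 rows)  then shift in turned axes [ 0.01 -0.04  0.02]
```

```bash
(python3 -m crank '[0,0,0,0,0,0,40,0,0,0,0,0,0,60,0,0,0,0,0,0,60,0,0,-0.3,0,0,0,60,0,0,-0.9,0,0,0,60]'; python3 -m crank '[0,0,-0.9,0,0,0,60,-0.6,0.7,0,0,0,0,60,-0.5,0.8,0,0,0,0,60,0,0,0,0,0,0,60,0,0,0,0,0,0,60]') | grep -E "tool_pos|force:|open"; python3 - <<'E'
from h import *
c=shot('side');t=shot('top')
cv2.imwrite('pics/v11.png',cv2.cvtColor(np.vstack([cv2.resize(t['pixels'][150:290,130:510],None,fx=2,fy=2),cv2.resize(c['pixels'][160:440,220:420],(760,310))]),cv2.COLOR_RGB2BGR))
E
```

```text
tool_pos: [0.5121, -0.1921, 0.0781]
force: [1.4, -2.0, 0.5]
opening: 0.0511
gripper_force: 0.0
tool_pos: [0.4548, -0.2866, 0.1336]
force: [0.3, 1.0, -0.2]
opening: 0.0513
gripper_force: 0.0
```

View pics/v11.png

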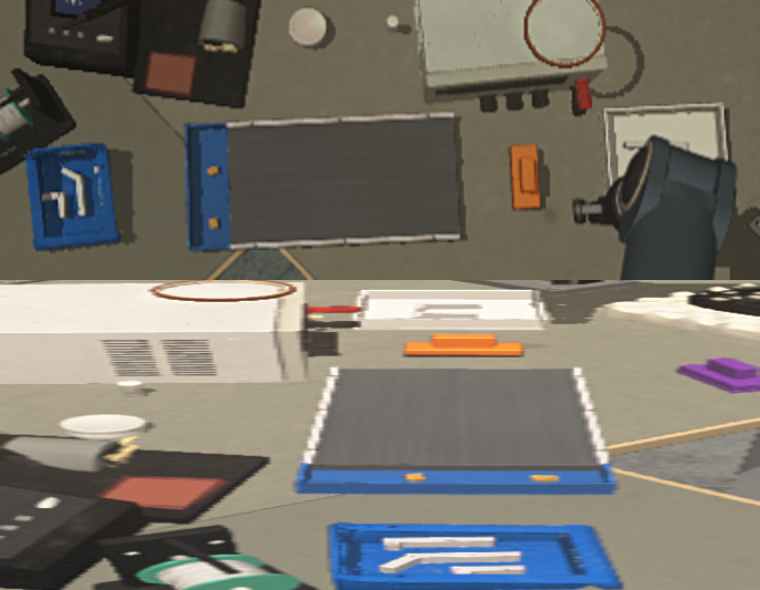

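Everything is in place: the rejects are in the bin, the good brackets in the tray and the chips in the trough. The scraper stands upright at (525,176), and the tin and vial are untouched.

```bash
python3 -c "
from plant import arm
print(arm.sign_off())"
```

```text
the job is handed in; nothing more can be done
None
```

The job is done and handed in: two good brackets in the white tray, three odd ones in the blue bin, both offcuts scraped into the trough, the scraper upright and clear on the bench, and the tin and vial left where they were.

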